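Snap the chip nozzle onto the bench dust port and open its blast gate

ROBOT

A 6-joint arm with a two-finger parallel gripper is mounted at the origin on a cart in front of the work surface, level with it; the furniture and walls round the work are solid. World frame = base frame: x ahead of the robot, y to its left, z up, the work surface at z = 0. Lengths are in m, angles in rad, forces in N, time in s.
With the tool pointing down it reaches from about 0.275 to 0.725 m from the base axis. Payload 5.6 kg.
Tool frame: the origin (TCP) lies on the centre line of the jaws, within the pads' length; the fingertips stand 8 mm ahead of it and the grasp point (between the pads) lies 11 mm behind it; z points along the fingers, y is the line along which they close (so a half turn about z gives the same grasp; the last joint's range is limited). The gripper opens to 85 mm and grips with 20 to 120 N. Pads are 22 mm wide; open, the fingers measure 114 mm over their backs; the gripper's body (76 mm by 85 mm) begins 54 mm behind the grasp point. The pads swing forward as they close: fully open they stand 13 mm farther back than shut.
Start: joints at [1.554, 0.255, 0.108, 0, -1.424, -0.285], TCP at [0.163, 0.525, 0.239] pointing down, gripper open.
Joint ranges: [-2.95, 2.95], [-1.21, 1.97], [-1.09, 1.5], [-2.87, 1.71], [-2.94, -0.07], [-3.05, 3.05]. Speed limits (rad/s): [2.57, 2.57, 3.14, 3.14, 3.14, 3.14].

INTERFACE

Orientations are given as a unit quaternion [x, y, z, w].
In Python, from bench import arm gives the robot as it stands.
- The arm moves only by the tool drive_tool, never from a script. Its argument "moves" is text: rows parted by semicolons, each of 7 numbers parted by spaces: the shift along the tool's x, y, z in mm, then the turn, a rotation vector about the tool's x, y, z in rad, then the opening, from 0 (shut) to 1 (fully open). In form: tx ty tz wx wy wz fingers; .... A call has 1 to 20 rows; each row shifts and turns the commanded pose from where the row before left it, along the tool's axes as they then stand; what a row does not reach is not made up. A row lasts 1/8 s, in which the tool goes at most 62.5 mm and 10.7 degrees, less where a joint would pass 70% of its speed; a pose out of reach is approached as far as the arm can. A call is refused whole if a number of a shift passes 62.5 or a number of a turn 0.188, either way. A call with a gripper value outside its range is refused whole. The fingers move at their own pace and stop on an object; "force" is the grip in N (left out, the last holds). Time passes only in rows, so rows that do not move let the fingers close. It gives the time, the measured TCP pose, the force, the opening and the grip force at its end, in the units of the state.
- arm.read_state(): the state, without advancing time (a new reading comes with each control period).
- arm.camera(name): name is "side" or "top" or "wrist"; returns the picture (384x512x3 uint8, red, green, blue); there is no depth.
- arm.camera_info(name): a dict with "vertical_fov" (degrees; the focal length in pixels is half the picture's height over the tangent of half this angle, whatever the lens; pixels are square), "cx", "cy" (the principal point, pixels), "dist" ([k1, k2, p1, p2, k3] as OpenCV has them; the pictures are not rectified), "camera_from_world" (4x4, takes a point from world to camera coordinates). Camera axes: x right, y down, z forward; pixel columns grow to the right and rows downward; lengths in m; the calibration is good to about 2 mm. A picture is of the moment at which its call begins: read the wrist's pose just before it. camera_info takes no time and is no camera call; for the wrist camera it gives the pose at the moment of the call.
- arm.hand_in(): hands the job in; it is judged then, once.
The state is a dict: "time": time; "joint_positions": joint angles; "joint_velocities": joint speeds; "joint_efforts": joint torques, N m; "position": TCP position; "tcp_rot": TCP orientation; "force": force on the tool from outside, world axes, zero at the start; "moment": the same for the moment, N m; "finger_gap": opening from 0.0 (shut) to 1.0 (fully open); "grip_force": force on a finger pad.
Only numpy, scipy, OpenCV 4.12 (cv2) and the standard library are available. Lean on these libraries where they do the work, as an engineer would, in place of code of your own. Each camera call takes 0.05 s, during which the arm holds its last target. There are 200 camera calls.

TASK

Fit the loose aluminium suction nozzle to the dust port on the bench: ease it down over the upright stub until it sits fully home on the collar, and turn it gently, without forcing it, until the spring button snaps out through the hole in its wall. Then let go of it and pull the red knob of the blast gate all the way up, so that the nozzle can draw. Leave the other things on the bench where they are.

Things in the scene. Friction and masses are not known exactly. Their poses are not given: they have to be found in the camera images.
- nozzle_mid (a point): Loose chip nozzle: aluminium tube 40 mm outside, 33.6 bore, upright on a black bell cuff 58 mm wide (lead-in cone 51 to 33.6 mm in the lowest 16). Point on its axis 80 mm above its foot; z up. Top cut slanting: 160 mm high on its -x side, 120 on +x. A 10 mm lock hole pierces its -x side 34 mm above the foot. Grip the round tube from above, 105 to 120 mm over the foot.
- port_seat (a point): Fixed dust port: centre of the collar, 70 mm above the bench, z up; the nozzle's foot belongs here. A steel stub 32 mm thick rises 62 mm from it. A rubber seal on the collar stands 2 mm proud and gives 5 N per mm: press it down 1 to 2 mm while turning. A brass button juts from the stub 34 mm up, facing the port's -x or up to 0.8 rad (46 deg) to either side. Duct to the port's -y.
- lock_button (a joint): Spring button of the fixed stub, 8 mm thick, rounded head: 0 = fully out, 8 mm proud of the stub; grows as it is pushed in, 0.005 to 0.007 m in the nozzle's bore. The bell cuff cams it in as the nozzle goes down (a few N). With the seal pressed down it springs out once the nozzle's hole is within about 6 deg of it, and then stops the nozzle from turning or rising.
- blast_gate (a joint): Blast gate in the duct, a steel plate that slides straight up: 0 = shut, 0.050 m = fully open (stop). It moves stiffly (about 5 N) and stays where it is left.
- gate_knob (a point): Centre of the gate's red round knob, 24 mm thick and 28 mm tall (15 mm up from this point to its top), 165 mm from the stub's axis towards the port's -y; with the gate shut it is 113 mm above the bench and the housing below ends 79 mm above the bench. It rises with the gate. z up.
- glue: Bystander: cream wood-glue bottle, 52 mm thick, 159 mm tall, standing by the port; origin under its centre.
- cup: Bystander: small turned wooden cup, 66 mm wide, 55 mm tall; origin under its centre.
- square: Bystander: try square lying flat, wooden stock and steel blade, 168 x 100 mm, 16 mm thick; origin under its centre.
- tin: Bystander: open tin of red wax, 66 mm wide, 28 mm tall; origin under its centre.

How it is judged:
By the outcome, as a careful person would: the job done as asked, in the order asked, and still so for the second after the job is handed in, with the robot touching nothing.
It also fails if it takes over 72 s, if anything falls off the work surface, if the arm or the gripper's body presses on something with over 40 N, if the wrist force passes 120 N, or if a joint passes its speed limit or range.

## Working session

There is one attempt and no reset: what is moved stays moved. The work goes in short steps, Python scripts to look and compute and a tool call to move; the robot and the scene stay as the last step left them, time stands still between calls to the robot, and variables do not carry over. Pictures are saved under pics/ and viewed, at most 10 in all, crops included, and the job is handed in when it is done.

Besides the shell and the picture viewer there is one more tool, called after ">>>" as name(argument=value, ...), one argument or row to a line, values as JSON. drive_tool: Moves the arm, as the interface text tells. Its arguments: {"type":"object","properties":{"moves":{"type":"string"},"force":{"type":"number"}},"required":["moves"]}

```bash
mkdir -p pics
cat > h.py <<'E'
import numpy as np, cv2
from bench import arm
def K(n):
    i=arm.camera_info(n); f=192/np.tan(np.radians(i["vertical_fov"])/2)
    return np.array([[f,0,i["cx"]],[0,f,i["cy"]],[0,0,1]]),np.array(i["dist"],float),np.array(i["camera_from_world"])
def ray(n,uv,c=None):
    k,d,T=c or K(n)
    p=cv2.undistortPoints(np.array([[uv]],float),k,d)[0,0]
    R=T[:3,:3]; return -R.T@T[:3,3], R.T@np.array([p[0],p[1],1])
def onz(n,uv,z,c=None):
    o,r=ray(n,uv,c); return o+r*(z-o[2])/r[2]
def proj(n,P,c=None):
    k,d,T=c or K(n)
    return cv2.projectPoints(np.array(P,float).reshape(-1,3),cv2.Rodrigues(T[:3,:3])[0],T[:3,3],k,d)[0].reshape(-1,2)
def snap(n,name):
    im=arm.camera(n); cv2.imwrite(f"pics/{name}.png",im[:,:,::-1]); return im
E
python3 - <<'E'
from h import *
s=arm.read_state();print(s["position"],s["tcp_rot"],s["time"])
a=snap("side","s0");b=snap("top","t0")
for n in("side","top","wrist"):
    k,d,T=K(n);print(n,k[0,0],-T[:3,:3].T@T[:3,3],T[2,:3])
E
```

```text
[0.16328313 0.52469869 0.23838164] [ 9.88630956e-01 -1.50359247e-01 -1.12952876e-04  9.57448783e-04] 0.0
side 349.74337874444393 [0.59706883 0.78895292 0.566938  ] [-0.06888521 -0.86966958 -0.4888043 ]
top 425.17030536746796 [ 0.3859742  -0.04654149  1.17476127] [ 0.13563729  0.00619025 -0.99073922]
wrist 269.22473668670335 [0.2296358  0.50429508 0.37267771] [-0.26287172  0.07956433 -0.96154458]
```

View pics/s0.png

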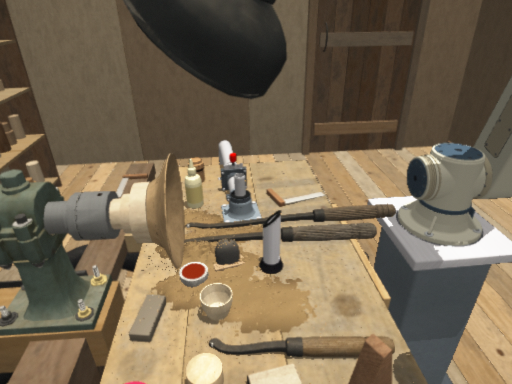

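View pics/t0.png

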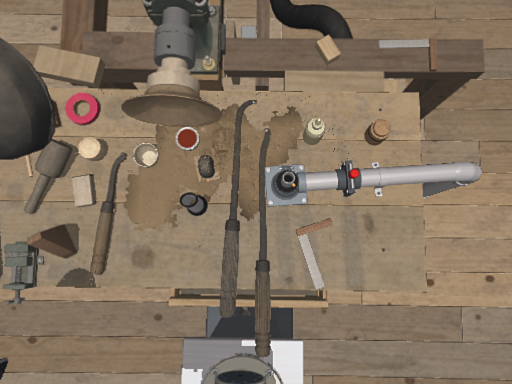

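The side view shows the nozzle at about (272,240), the port at (240,190) and the red knob at (233,157). In the top view they are at (195,203), (287,180) and (354,173). I'll zoom in on both.

Run:
```python
import cv2,numpy as np
t=cv2.imread("pics/t0.png")[110:230,170:370]; s=cv2.imread("pics/s0.png")[135:285,170:330]
t=cv2.resize(t,None,fx=4,fy=4,interpolation=cv2.INTER_CUBIC);s=cv2.resize(s,None,fx=4,fy=4,interpolation=cv2.INTER_CUBIC)
cv2.imwrite("pics/t0c.png",t);cv2.imwrite("pics/s0c.png",s)
```

```text
(no output)
```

View pics/t0c.png

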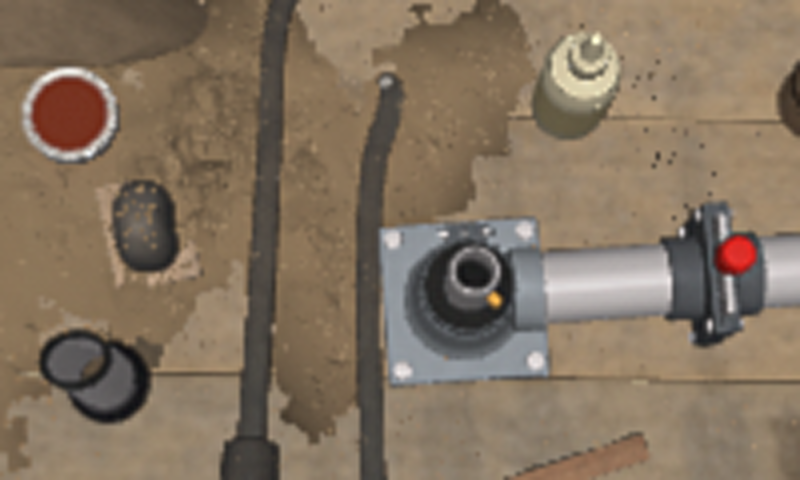

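View pics/s0c.png

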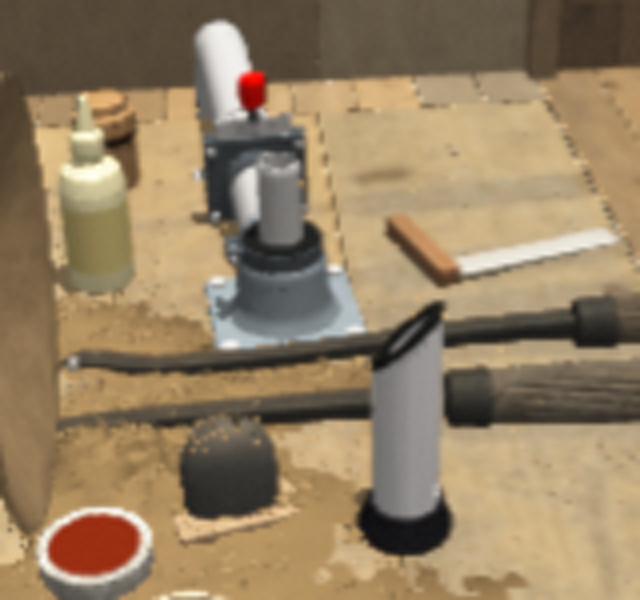

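The top crop shows:
- stub top at (475,271), with the brass button at (494,299), towards -x-y
- knob at (737,255)
- nozzle rim centre at (75,358) and its cuff at about (108,380)

In the side crop, the nozzle foot is at about (405,520) and its high lip at (442,305), which is the image right, or -x.

Run:
```python
from h import *
t=lambda x,y:((x+.5)/4-.5+170,(y+.5)/4-.5+110)
s=lambda x,y:((x+.5)/4-.5+170,(y+.5)/4-.5+135)
def tri(a,b):
    o1,r1=ray("top",a);o2,r2=ray("side",b)
    M=np.stack([r1,-r2],1);x=np.linalg.lstsq(M,o2-o1,rcond=None)[0]
    return ((o1+r1*x[0])+(o2+r2*x[1]))/2,np.linalg.norm(o1+r1*x[0]-o2-r2*x[1])
np.set_printoptions(precision=4,suppress=True)
st=onz("top",t(475,271),.132);kn=onz("top",t(737,253),.128);bt=onz("top",t(494,299),.104)
print("stub",st,"knob",kn,"btn",bt)
d=kn-st;psi=np.arctan2(d[0],-d[1]);print("port yaw",psi,np.hypot(*d[:2]))
b=bt-st;print("btn ang",np.arctan2(b[1],b[0]),np.hypot(*b[:2]))
print("noz rim",onz("top",t(75,358),.14),"foot",onz("top",t(108,380),.008))
print("tri stub",tri(t(475,271),s(280,158)),"tri knob",tri(t(737,255),s(252,88)),"tri rim",tri(t(75,358),s(408,335)))
print("rim hi side",onz("side",s(443,303),.16),"lo",onz("side",s(374,358),.12),"foot side",onz("side",s(405,520),.01))
print("top rim ends", onz("top",t(110,362),.14),onz("top",t(42,358),.14),onz("top",t(76,332),.12),onz("top",t(74,390),.16))
```

```text
stub [ 0.5629 -0.1115  0.132 ] knob [ 0.577  -0.2749  0.128 ] btn [ 0.5498 -0.1254  0.104 ]
port yaw 0.08591909448467532 0.16393733207309433
btn ang -2.328668433006852 0.01914621925405492
noz rim [0.5044 0.1336 0.14  ] foot [0.5046 0.1334 0.008 ]
tri stub (array([ 0.5629, -0.1115,  0.1337]), np.float64(0.0005903454191094406)) tri knob (array([ 0.5774, -0.2768,  0.1192]), np.float64(0.00024118979047254294)) tri rim (array([0.5047, 0.1341, 0.1375]), np.float64(3.528304801442096e-05))
rim hi side [0.486  0.1386 0.16  ] lo [0.5235 0.1289 0.12  ] foot side [0.5067 0.1418 0.01  ]
top rim ends [0.5022 0.1121 0.14  ] [0.5042 0.1538 0.14  ] [0.5231 0.1371 0.12  ] [0.4829 0.1301 0.16  ]
```

>>> drive_tool(
  moves="0 0 0 0 0 -0.151 1; 0 0 0 0 0 -0.151 1; 30 35 0 0 0 0 1; 34 39 0 0 0 0 1; 34 39 -3 0 0 0 1; 34 39 -3 0 0 0 1; 34 39 -3 0 0 0 1; 34 39 -3 0 0 0 1; 34 39 -3 0 0 0 1; 34 39 -3 0 0 0 1; 34 39 -3 0 0 0 1; 25 30 0 0 0 0 1; 14 14 0 0 0 0 1; 0 0 0 0 0 0 1",
  force=40,
)

```text
time: 1.85
position: [0.5049, 0.1332, 0.2595]
tcp_rot: [1.0, -0.001, -0.001, 0.0]
force: [0.1, -0.4, -0.4]
finger_gap: 1.0
grip_force: 0.0
```

Run:
```python
from h import *
np.set_printoptions(precision=4,suppress=True)
s=arm.read_state();print(s["position"],s["tcp_rot"],s["time"],s["joint_positions"])
im=snap("wrist","w1")
print(proj("wrist",[[.5045,.1336,z] for z in (0,.14)]))
print(proj("wrist",[[.563,-.1115,.132],[.577,-.275,.128]]))
```

```text
[0.5049 0.1332 0.2595] [ 1.     -0.0011 -0.0007  0.0003] 1.85 [ 0.558   0.1956  0.0821 -0.0002 -1.4589  1.0107]
[[259.0216 159.6927]
 [259.1451 184.7294]]
[[508.0587 125.1228]
 [645.525  115.5175]]
```

View pics/w1.png

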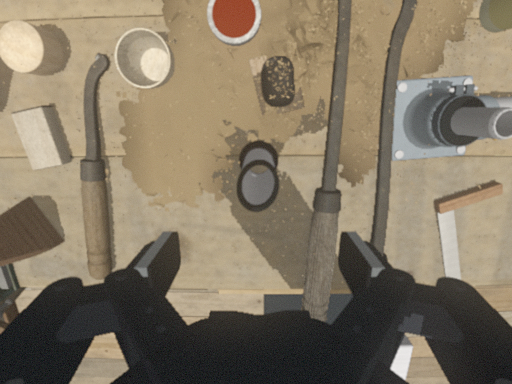

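The wrist view puts the nozzle rim at (258,185), where the estimate predicted (259,185), so the position is confirmed. Going down to grip.

>>> drive_tool(
  moves="0 0 20 0 0 0 1; 0 0 35 0 0 0 1; 0 0 35 0 0 0 1; 0 0 35 0 0 0 1; 0 0 20 0 0 0 1; 0 0 10.5 0 0 0 1; 0 0 0 0 0 0 1; 0 0 0 0 0 0 0; 0 0 0 0 0 0 0; 0 0 0 0 0 0 0; 0 0 0 0 0 0 0; 0 0 0 0 0 0 0; 0 0 0 0 0 0 0; 0 0 0 0 0 0 0",
  force=40,
)

```text
time: 3.65
position: [0.5051, 0.1343, 0.1056]
tcp_rot: [1.0, 0.0, 0.001, -0.0]
force: [-0.6, -0.9, 5.7]
finger_gap: 0.457
grip_force: 40.7
```

>>> drive_tool(
  moves="0 0 -10 0 0 0 0; 0 0 -25 0 0 0 0; 0 0 -35 0 0 0 0; 0 0 -35 0 0 0 0; 0 0 -35 0 0 0 0; 0 0 -25 0 0 0 0; 0 0 -6 0 0 0 0; 3 15 0 0 0 0 0; 8 32 0 0 0 0 0; 9 38 0 0 0 0 0; 9 38 0 0 0 0 0; 9 38 0 0 0 0 0; 9 38 0 0 0 0 0; 6 25 0 0 0 0 0; 4 15 0 0 0 0 0; 1 6.5 0 0 0 0 0; 0 0 0 0 0 0 0",
)

```text
time: 5.78
position: [0.5624, -0.1112, 0.2754]
tcp_rot: [1.0, 0.0, -0.0, -0.0]
force: [0.2, 0.2, -1.6]
finger_gap: 0.456
grip_force: 40.6
```

Run:
```python
from h import *
np.set_printoptions(precision=4,suppress=True)
s=arm.read_state();print(s["position"],s["force"],s["moment"],s["joint_positions"])
w=snap("wrist","w2");a=snap("side","s2")
print(proj("side",[[.563,-.1115,.07],[.563,-.1115,.132]]))
p=s["position"];z=p[2]-.1056
print("noz proj side",proj("side",[[p[0],p[1],z],[p[0],p[1],z+.14]]))
c=a[70:220,170:330,::-1];c=cv2.resize(c,None,fx=3.6,fy=3.6,interpolation=cv2.INTER_CUBIC)
d=cv2.resize(w[90:330,130:400,::-1],None,fx=.82,fy=1,interpolation=cv2.INTER_AREA)
o=np.zeros((540,800,3),np.uint8);o[:,:576]=c;o[:240,578:578+221]=d;cv2.imwrite("pics/c2.png",o)
```

```text
[ 0.5624 -0.1112  0.2754] [ 0.1819  0.2188 -1.5841] [ 0.0344  0.0124 -0.0186] [ 0.0774  0.296   0.2544 -0.0003 -1.5298  1.4935]
[[240.5165 193.696 ]
 [239.7239 174.6902]]
noz proj side [[239.4406 162.559 ]
 [237.4196 113.3332]]
```

View pics/c2.png

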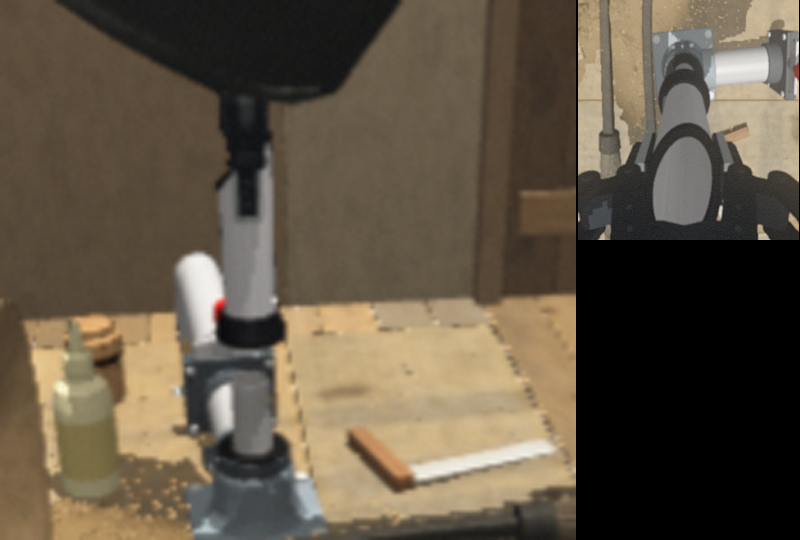

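The nozzle's cuff is at crop x=251 and the stub at x=252, so they line up, with the cuff about 35 mm above the stub top. Next I pre-turn 0.45 rad and ease down.

>>> drive_tool(
  moves="0 0 0 0 0 -0.15 0; 0 0 8 0 0 -0.15 0; 0 0 12 0 0 -0.15 0; 0 0 12 0 0 0 0; 0 0 5 0 0 0 0; 0 0 4 0 0 0 0; 0 0 4 0 0 0 0; 0 0 4 0 0 0 0; 0 0 4 0 0 0 0; 0 0 0 0 0 0 0",
  force=50,
)

```text
time: 7.12
position: [0.5624, -0.1113, 0.2224]
tcp_rot: [0.975, 0.223, -0.0, -0.0]
force: [-0.5, 0.3, -1.7]
finger_gap: 0.454
grip_force: 50.4
```

>>> drive_tool(
  moves="0 0 4 0 0 0 0; 0 0 4 0 0 0 0; 0 0 4 0 0 0 0; 0 0 4 0 0 0 0; 0 0 4 0 0 0 0; 0 0 0 0 0 0 0",
)

```text
time: 7.88
position: [0.5631, -0.1116, 0.2031]
tcp_rot: [0.975, 0.223, 0.001, 0.001]
force: [3.7, -1.7, 0.6]
finger_gap: 0.459
grip_force: 51.0
```

>>> drive_tool(
  moves="0 0 3 0 0 0 0; 0 0 3 0 0 0 0; 0 0 3 0 0 0 0; 0 0 3 0 0 0 0; 0 0 3 0 0 0 0; 0 0 0 0 0 0 0",
)

```text
time: 8.62
position: [0.563, -0.1116, 0.1877]
tcp_rot: [0.975, 0.223, 0.0, 0.0]
force: [4.5, -2.5, 2.0]
finger_gap: 0.461
grip_force: 51.3
```

>>> drive_tool(
  moves="0.4 0.5 2 0 0 0 0; 0 0 2 0 0 0 0; 0 0 2 0 0 0 0; 0 0 2 0 0 0 0; 0 0 1 0 0 0 0; 0 0 0 0 0 0 0",
)

```text
time: 9.38
position: [0.5633, -0.1116, 0.1786]
tcp_rot: [0.975, 0.223, 0.0, 0.0]
force: [4.3, -2.4, 2.6]
finger_gap: 0.46
grip_force: 51.3
```

>>> drive_tool(
  moves="0 0 1 0 0 0 0; 0 0 1 0 0 0 0; 0 0 0.5 0 0 0 0; 0 0 0 0 0 0 0",
)

```text
time: 9.88
position: [0.5634, -0.1116, 0.177]
tcp_rot: [0.975, 0.223, 0.0, 0.0]
force: [3.1, -1.7, 6.7]
finger_gap: 0.457
grip_force: 51.5
```

>>> drive_tool(
  moves="0 0 0.7 0 0 0 0; 0 0 0 0 0 0 0; 0 0 0 0 0 -0.03 0; 0 0 0 0 0 -0.03 0; 0 0 0 0 0 -0.03 0; 0 0 0 0 0 0 0",
)

```text
time: 10.62
position: [0.5635, -0.1117, 0.1763]
tcp_rot: [0.964, 0.267, 0.001, 0.0]
force: [3.0, -1.9, 6.0]
finger_gap: 0.457
grip_force: 51.3
```

Run:
```python
from h import *
np.set_printoptions(precision=4,suppress=True)
s=arm.read_state();print(s["position"],s["force"],s["moment"])
```

```text
[ 0.5635 -0.1117  0.1763] [ 2.958  -1.8962  6.044 ] [-0.9807 -1.3992 -0.0276]
```

>>> drive_tool(
  moves="0 0 0 0 0 -0.03 0; 0 0 0 0 0 -0.03 0; 0 0 0 0 0 -0.03 0; 0 0 0 0 0 -0.03 0; 0 0 0 0 0 0 0",
)

```text
time: 11.25
position: [0.5635, -0.1118, 0.1762]
tcp_rot: [0.946, 0.324, 0.0, 0.0]
force: [3.2, -2.8, 6.7]
finger_gap: 0.455
grip_force: 51.3
```

```bash
cat > st.py <<'E'
from bench import arm
import numpy as np
np.set_printoptions(precision=4,suppress=True)
s=arm.read_state();q=s["tcp_rot"];print(s["position"],s["force"],s["moment"],2*np.arctan2(q[1],q[0]),s["time"])
E
python3 st.py
```

```text
[ 0.5635 -0.1118  0.1762] [ 3.1666 -2.7571  6.6622] [-1.038  -1.4502  0.0541] 0.6604525291102588 11.25
```

>>> drive_tool(
  moves="0 0 0 0 0 -0.03 0; 0 0 0 0 0 -0.03 0; 0 0 0 0 0 -0.03 0; 0 0 0 0 0 0 0",
)

```text
time: 11.75
position: [0.5635, -0.1118, 0.1762]
tcp_rot: [0.93, 0.366, 0.0, 0.0]
force: [3.5, -3.0, 7.8]
finger_gap: 0.455
grip_force: 51.2
```

```bash
python3 st.py
```

```text
[ 0.5635 -0.1118  0.1762] [ 3.477  -3.0322  7.7596] [-1.0352 -1.5156 -0.0129] 0.7503918385411831 11.75
```

>>> drive_tool(
  moves="0 0 0 0 0 -0.03 0; 0 0 0 0 0 -0.03 0; 0 0 0 0 0 -0.03 0; 0 0 0 0 0 0 0",
)

```text
time: 12.25
position: [0.5635, -0.1118, 0.1763]
tcp_rot: [0.913, 0.408, 0.001, 0.0]
force: [4.3, -3.0, 6.4]
finger_gap: 0.456
grip_force: 51.3
```

```bash
python3 st.py
```

```text
[ 0.5635 -0.1118  0.1763] [ 4.3255 -2.9696  6.4445] [-1.0615 -1.5353 -0.0585] 0.8404235132382454 12.25
```

>>> drive_tool(
  moves="0 0 0 0 0 -0.03 0; 0 0 0 0 0 -0.03 0; 0 0 0 0 0 -0.03 0; 0 0 0 0 0 0 0",
)

```text
time: 12.75
position: [0.5636, -0.1118, 0.1763]
tcp_rot: [0.894, 0.449, 0.001, 0.001]
force: [4.4, -3.0, 6.5]
finger_gap: 0.455
grip_force: 51.3
```

```bash
python3 st.py
```

```text
[ 0.5636 -0.1118  0.1763] [ 4.4428 -3.0378  6.5354] [-1.1606 -1.6386 -0.0126] 0.9304275256710023 12.75
```

>>> drive_tool(
  moves="0 0 0 0 0 -0.03 0; 0 0 0 0 0 -0.03 0; 0 0 0 0 0 -0.03 0; 0 0 0 0 0 0 0",
)

```text
time: 13.25
position: [0.5637, -0.1119, 0.1763]
tcp_rot: [0.873, 0.488, 0.001, 0.001]
force: [4.0, -2.7, 5.9]
finger_gap: 0.457
grip_force: 51.3
```

```bash
python3 st.py; python3 -c "
from h import *
w=snap('wrist','w3')
cv2.imwrite('pics/c3.png',np.hstack([cv2.resize(cv2.imread('pics/w2.png')[170:330,180:340],None,fx=2.4,fy=2.4),cv2.resize(w[170:330,180:340,::-1],None,fx=2.4,fy=2.4)]))"
```

```text
[ 0.5637 -0.1119  0.1763] [ 4.0401 -2.7023  5.9427] [-1.2427 -1.6567 -0.0123] 1.020435315711221 13.25
```

View pics/c3.png

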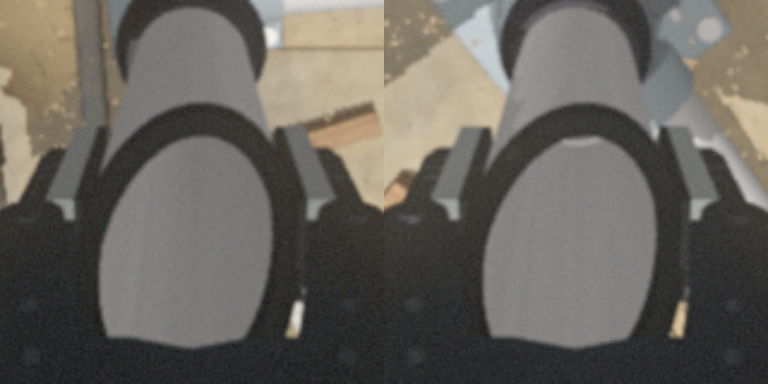

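The nozzle turned with the gripper and didn't slip: the rim looks the same in both crops. I'll measure the nozzle's yaw in the hand by casting rim rays onto the slanted rim plane.

Run:
```python
from h import *
from scipy.optimize import least_squares
im=cv2.imread("pics/w3.png") if False else None
w=cv2.imread("pics/w3.png")
g=cv2.cvtColor(w,cv2.COLOR_BGR2GRAY)
m=(cv2.GaussianBlur(g,(3,3),0)>75).astype(np.uint8)
n,l,st,_=cv2.connectedComponentsWithStats(m,connectivity=4); k=l[260,258]; print(st[k])
c=cv2.findContours((l==k).astype(np.uint8),cv2.RETR_EXTERNAL,cv2.CHAIN_APPROX_NONE)[0][0][:,0]
c=c[(c[:,1]<305)]
C=K("wrist"); s=arm.read_state();q=s["tcp_rot"];th=2*np.arctan2(q[1],q[0]);p=s["position"]
R=[ray("wrist",x,C) for x in c]; o=R[0][0]; D=np.array([r[1] for r in R])
z0=p[2]-.1056+.14
def f(v,full=True):
    psi,cx,cy,r=v; n=np.array([np.cos(psi),np.sin(psi),1]); P0=np.array([p[0]+cx,p[1]+cy,z0])
    t=((P0-o)@n)/(D@n); X=o+D*t[:,None]-P0
    return np.hypot(X[:,0],X[:,1])-r
for i in (0.5,1,1.5):
    r=least_squares(f,[i,0,0,.0168],loss="soft_l1",f_scale=.0005); print(r.x,"rel tool",r.x[0]-th,np.sqrt(np.mean(r.fun**2)))
```

```text
[ 221  226   73   90 5268]
[0.55318189 0.00152382 0.00304715 0.01535307] rel tool -0.46703329525335935 0.00013994780327565188
[0.55318181 0.00152382 0.00304715 0.01535307] rel tool -0.4670333700891637 0.0001399478045353465
[0.55318179 0.00152382 0.00304715 0.01535307] rel tool -0.46703339063350113 0.00013994780487558642
```

The nozzle sits about 0.3–0.47 rad behind the tool, so the lock should come at a tool yaw of roughly 1.1–1.3. I'll keep turning.

>>> drive_tool(
  moves="0 0 0 0 0 -0.03 0; 0 0 0 0 0 -0.03 0; 0 0 0 0 0 -0.03 0; 0 0 0 0 0 0 0",
)

```text
time: 13.8
position: [0.5637, -0.1119, 0.1763]
tcp_rot: [0.85, 0.527, 0.001, 0.001]
force: [4.4, -3.6, 5.9]
finger_gap: 0.454
grip_force: 51.4
```

```bash
python3 st.py
```

```text
[ 0.5637 -0.1119  0.1763] [ 4.4431 -3.5764  5.9053] [-1.1973 -1.732   0.0857] 1.110656949081255 13.8
```

>>> drive_tool(
  moves="0 0 0.2 0 0 -0.03 0; 0 0 0 0 0 -0.03 0; 0 0 0 0 0 0 0",
)

```text
time: 14.18
position: [0.5637, -0.1116, 0.1762]
tcp_rot: [0.834, 0.552, 0.001, 0.001]
force: [3.6, -1.9, 7.2]
finger_gap: 0.455
grip_force: 51.3
```

```bash
python3 st.py
```

```text
[ 0.5637 -0.1116  0.1762] [ 3.6407 -1.8533  7.2282] [-0.8028 -1.5787  0.0242] 1.1706312437457107 14.175
```

>>> drive_tool(
  moves="0 0 0 0 0 -0.03 0; 0 0 0 0 0 0 0",
)

```text
time: 14.42
position: [0.5637, -0.1116, 0.1762]
tcp_rot: [0.825, 0.565, 0.001, 0.001]
force: [4.4, -2.6, 7.3]
finger_gap: 0.455
grip_force: 51.3
```

```bash
python3 st.py
```

```text
[ 0.5637 -0.1116  0.1762] [ 4.3704 -2.6039  7.2977] [-0.7944 -1.6054  0.0096] 1.2005839495101287 14.425
```

>>> drive_tool(
  moves="0 0 0 0 0 -0.03 0; 0 0 0 0 0 -0.03 0; 0 0 0 0 0 0 0",
)

```text
time: 14.8
position: [0.5638, -0.1116, 0.1762]
tcp_rot: [0.808, 0.589, 0.001, 0.001]
force: [3.7, -3.0, 7.1]
finger_gap: 0.455
grip_force: 51.2
```

```bash
python3 st.py
```

```text
[ 0.5638 -0.1116  0.1762] [ 3.7429 -2.9988  7.0563] [-0.7971 -1.6059  0.0019] 1.2606224081158939 14.8
```

>>> drive_tool(
  moves="0 0 0 0 0 -0.03 0; 0 0 0 0 0 -0.02 0; 0 0 0 0 0 0 0",
)

```text
time: 15.18
position: [0.5638, -0.1116, 0.1762]
tcp_rot: [0.793, 0.609, 0.001, 0.001]
force: [4.7, -2.8, 6.2]
finger_gap: 0.458
grip_force: 51.2
```

```bash
python3 st.py; python3 -c "
from h import *
a=snap('top','t4');s=snap('side','s4');t=lambda a,b:cv2.resize(a[...,::-1],None,fx=4,fy=4,interpolation=cv2.INTER_CUBIC)
cv2.imwrite('pics/c4.png',np.hstack([t(a[130:230,240:340],0),t(s[120:220,190:290],0)]))"
```

```text
[ 0.5638 -0.1116  0.1762] [ 4.676  -2.7649  6.1795] [-0.8217 -1.637   0.0447] 1.3104671343838843 15.175
```

View pics/c4.png

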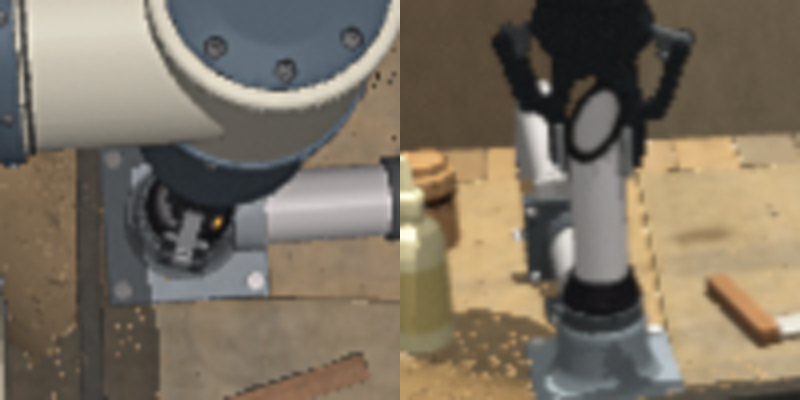

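The top view shows the brass button outside the tube wall at crop (217,222), so it has snapped through. The side view shows the cuff on the collar. I'll confirm with a gentle lift.

>>> drive_tool(
  moves="0 0 -1 0 0 0 0; 0 0 -1 0 0 0 0; 0 0 -1 0 0 0 0; 0 0 0 0 0 0 0",
)

```text
time: 15.78
position: [0.5637, -0.1114, 0.1773]
tcp_rot: [0.793, 0.609, 0.0, -0.0]
force: [7.4, -4.3, -2.1]
finger_gap: 0.453
grip_force: 51.3
```

```bash
python3 st.py
```

```text
[ 0.5637 -0.1114  0.1773] [ 7.3808 -4.2687 -2.0581] [-1.4073 -3.0837  0.0007] 1.3099773966256427 15.775
```

>>> drive_tool(
  moves="0 0 -1 0 0 0 0; 0 0 -1 0 0 0 0; 0 0 0 0 0 0 0",
)

```text
time: 16.15
position: [0.5637, -0.1113, 0.1777]
tcp_rot: [0.793, 0.609, -0.0, -0.001]
force: [10.2, -4.7, -10.2]
finger_gap: 0.452
grip_force: 52.0
```

```bash
python3 st.py
```

```text
[ 0.5637 -0.1113  0.1777] [ 10.155   -4.7319 -10.1753] [-2.0639 -4.3254 -0.0415] 1.309550438393287 16.15
```

It's locked: a 2 mm upward command moved it only 0.4 mm and gave 10 N of resistance. I'll press it home, release it, rise clear and turn back.

>>> drive_tool(
  moves="0 0 2 0 0 0 0; 0 0 2.3 0 0 0 0; 0 0 0 0 0 0 0; 0 0 0 0 0 0 0.9; 0 0 0 0 0 0 0.9; 0 0 0 0 0 0 0.9; 0 0 0 0 0 0 0.9; 0 0 0 0 0 0 0.9; 0 0 -10 0 0 0 0.9; 0 0 -25 0 0 0 0.9; 0 0 -30 0 0 0 0.9; 0 0 -30 0 0 0 0.9; 0 0 -10 0 0 0 0.9; 0 0 0 0 0 0 0.9",
)

```text
time: 17.9
position: [0.5634, -0.1114, 0.2815]
tcp_rot: [0.793, 0.609, 0.001, 0.0]
force: [-0.3, -0.2, -0.7]
finger_gap: 0.897
grip_force: 0.0
```

```bash
python3 st.py
```

```text
[ 0.5634 -0.1114  0.2815] [-0.341  -0.1899 -0.6713] [0.0147 0.0314 0.0482] 1.3102200910363675 17.9
```

>>> drive_tool(
  moves="0 0 0 0 0 0.18 0.9; 0 0 0 0 0 0.18 0.9; 0 0 0 0 0 0.18 0.9; 0 0 0 0 0 0.18 0.9; 0 0 0 0 0 0.18 0.9; 0 0 0 0 0 0.18 0.9; 0 0 0 0 0 0.18 0.9; 0 0 0 0 0 0.05 0.9; 0 15 0 0 0 0 0.9; 3 35 0 0 0 0 0.9; 4 40 0 0 0 0 0.9; 4 40 0 0 0 0 0.9; 3 25 0 0 0 0 0.9; 0 9 0 0 0 0 0.9; 0 0 0 0 0 0 0.9",
)

```text
time: 19.77
position: [0.5768, -0.276, 0.2803]
tcp_rot: [1.0, -0.0, -0.001, -0.0]
force: [0.3, 0.3, -0.5]
finger_gap: 0.901
grip_force: 0.0
```

```bash
python3 st.py; python3 -c "
from h import *
w=snap('wrist','w5');a=snap('top','t5')
h=cv2.cvtColor(w,cv2.COLOR_RGB2HSV);m=((h[...,0]<6)|(h[...,0]>174))&(h[...,1]>190)&(h[...,2]>90)
n,l,st,c=cv2.connectedComponentsWithStats(m.astype(np.uint8));i=1+st[1:,4].argmax();print(st[i],c[i],onz('wrist',c[i],.115))
o=np.zeros((400,800,3),np.uint8);o[:384,:512]=w[...,::-1];o[:280,516:796]=cv2.resize(a[140:210,260:330,::-1],None,fx=4,fy=4,interpolation=2)
cv2.imwrite('pics/c5.png',o)"
```

```text
[ 0.5768 -0.276   0.2803] [ 0.3327  0.2546 -0.456 ] [-0.0226  0.0345 -0.001 ] -0.0003371098085427501 19.775
[259 183   2   1   2] [259.5 183. ] [ 0.56675649 -0.27562007  0.115     ]
```

View pics/c5.png

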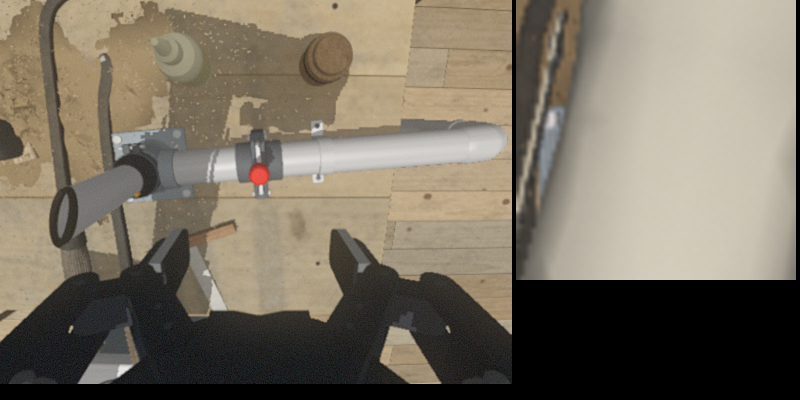

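The wrist view shows the red knob at (259,175), on the gripper's centre line. The nozzle is standing seated at left, with the brass button visible near (137,193). Going down to grip the knob.

>>> drive_tool(
  moves="0 0 20 0 0 0 0.9; 0 0 35 0 0 0 0.9; 0 0 35 0 0 0 0.9; 0 0 35 0 0 0 0.9; 0 0 30 0 0 0 0.9; 0 0 15 0 0 0 0.9; 0 0 6 0 0 0 0.9; 0 0 0 0 0 0 0; 0 0 0 0 0 0 0; 0 0 0 0 0 0 0; 0 0 0 0 0 0 0; 0 0 0 0 0 0 0; 0 0 0 0 0 0 0; 0 0 0 0 0 0 0",
  force=50,
)

```text
time: 21.62
position: [0.5776, -0.2757, 0.1054]
tcp_rot: [1.0, 0.0, 0.001, 0.0]
force: [1.0, -0.4, 1.9]
finger_gap: 0.261
grip_force: 48.8
```

Gripped: the gap of about 22–24 mm matches the knob. Pulling up.

>>> drive_tool(
  moves="0 0 -3 0 0 0 0; 0 0 -5 0 0 0 0; 0 0 -6 0 0 0 0; 0 0 -6 0 0 0 0; 0 0 -6 0 0 0 0; 0 0 -6 0 0 0 0; 0 0 -6 0 0 0 0; 0 0 -6 0 0 0 0; 0 0 -4 0 0 0 0; 0 0 -2 0 0 0 0; 0 0 0 0 0 0 0",
)

```text
time: 23.0
position: [0.5775, -0.2756, 0.1514]
tcp_rot: [1.0, -0.0, -0.001, -0.001]
force: [8.8, -5.4, -13.7]
finger_gap: 0.256
grip_force: 51.1
```

>>> drive_tool(
  moves="0 0 -2 0 0 0 0; 0 0 -2 0 0 0 0; 0 0 0 0 0 0 0; 0 0 0 0 0 0 0",
)

```text
time: 23.5
position: [0.5774, -0.2756, 0.1516]
tcp_rot: [1.0, -0.001, -0.002, -0.002]
force: [13.8, -11.9, -28.6]
finger_gap: 0.261
grip_force: 50.9
```

Force rises without motion at +46 mm, so that's the stop, or else the grip slipped a little. I'll relax, release and check the knob height.

>>> drive_tool(
  moves="0 0 2.5 0 0 0 0; 0 0 2.5 0 0 0 0; 0 0 0 0 0 0 0; 0 0 0 0 0 0 0.9; 0 0 0 0 0 0 0.9; 0 0 0 0 0 0 0.9; 0 0 0 0 0 0 0.9; 0 0 0 0 0 0 0.9; 0 0 -15 0 0 0 0.9; 0 0 -35 0 0 0 0.9; 0 0 -35 0 0 0 0.9; 0 0 -35 0 0 0 0.9; 0 0 -10 0 0 0 0.9; 0 0 0 0 0 0 0.9",
)

```text
time: 25.25
position: [0.5774, -0.2756, 0.2851]
tcp_rot: [1.0, 0.0, 0.001, 0.0]
force: [0.5, 0.0, -1.1]
finger_gap: 0.902
grip_force: 0.0
```

```bash
python3 st.py
python3 - <<'E'
from h import *
a=snap('side','s6');w=snap('wrist','w6');b=cv2.imread("pics/s0.png")[:,:,::-1]
def knob(im,n,lo=0):
    h=cv2.cvtColor(np.ascontiguousarray(im),cv2.COLOR_RGB2HSV);m=((h[...,0]<6)|(h[...,0]>174))&(h[...,1]>190)&(h[...,2]>110)
    k,l,st,c=cv2.connectedComponentsWithStats(m.astype(np.uint8))
    for i in range(1,k):
        if st[i,4]>15: print(n,st[i],c[i])
knob(a,'side now');knob(b,'side start');knob(w,'wrist')
for z in (.113,.163,.159): print(z,proj('side',[.577,-.2757,z]),proj('wrist',[.577,-.2757,z+.015]))
o=np.zeros((400,800,3),np.uint8);o[:384,:400]=w[:,:400,::-1];o[:400,400:]=cv2.resize(a[120:220,190:290,::-1],None,fx=4,fy=4,interpolation=2)
cv2.imwrite('pics/c6.png',o)
E
```

```text
[ 0.5774 -0.2756  0.2851] [ 0.4713  0.0192 -1.1298] [ 0.029  -0.0458  0.0256] 0.00019176305355042856 25.25
side now [229 140   7   8  36] [231.69444444 142.75      ]
side start [230 153   6   9  45] [232.73333333 156.95555556]
0.113 [[232.89792344 158.50154703]] [[259.43332587 176.15011551]]
0.163 [[232.17152273 144.15816524]] [[259.49124344 188.80454706]]
0.159 [[232.2306874  145.32794608]] [[259.48580294 187.61508729]]
```

View pics/c6.png

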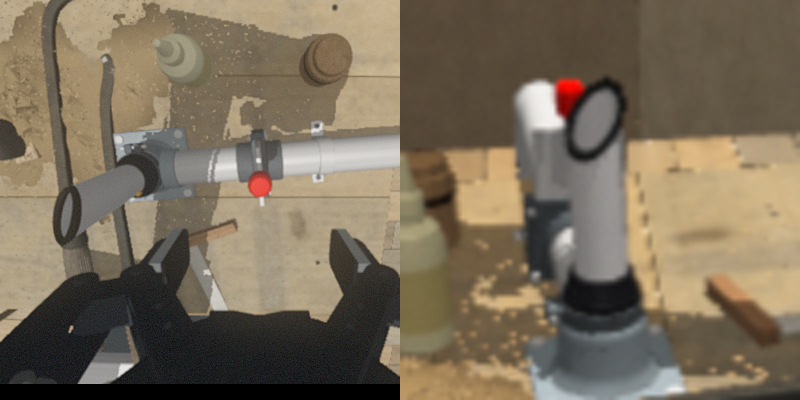

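Run:
```python
from h import *
import scipy.optimize as so
C=K("wrist")
for f,dz in(("w5",.2803-.2851),("w6",0)):
    w=cv2.imread(f"pics/{f}.png")[150:215,235:285].astype(int)
    m=((w[...,2]>w[...,1]+70)&(w[...,2]>w[...,0]+70)).astype(np.uint8)
    k,l,st,c=cv2.connectedComponentsWithStats(m);i=1+st[1:,4].argmax()
    print(f,st[i]+[235,150,0,0,0],c[i]+[235,150])
    for z in (.128,.174,.178):
        P=[[.577+.012*np.cos(t),-.2757+.012*np.sin(t),h-dz] for t in np.linspace(0,6.28,40) for h in (z,z-.028)]
        p=proj("wrist",P,C);print(z,p.min(0),p.max(0))
```

```text
w5 [249 165  21  20 331] [258.80966767 174.63746224]
0.128 [248.403986   161.58269868] [270.46956373 187.77198985]
0.174 [246.49358167 169.8702989 ] [272.48791807 201.33900249]
0.178 [246.29491917 170.72045741] [272.69780205 202.74731361]
w6 [248 174  24  23 435] [259.52183908 184.93793103]
0.128 [248.5706541  160.84984677] [270.29347442 186.58631819]
0.174 [246.72403546 168.88137683] [272.24444605 199.70472377]
0.178 [246.53258119 169.70314985] [272.44671557 201.06248006]
```

Measured from the knob image, the gate is about 46–50 mm up, which is ambiguous. I'll regrip more firmly and pull against the stop again.

>>> drive_tool(
  moves="0 0 20 0 0 0 0.9; 0 0 35 0 0 0 0.9; 0 0 35 0 0 0 0.9; 0 0 28 0 0 0 0.9; 0 0 12 0 0 0 0.9; 0 0 4 0 0 0 0.9; 0 0 0 0 0 0 0; 0 0 0 0 0 0 0; 0 0 0 0 0 0 0; 0 0 0 0 0 0 0; 0 0 0 0 0 0 0; 0 0 0 0 0 0 0; 0 0 0 0 0 0 0",
  force=80,
)

```text
time: 26.98
position: [0.5775, -0.2758, 0.1504]
tcp_rot: [1.0, 0.0, 0.0, 0.0]
force: [0.5, -1.3, 3.0]
finger_gap: 0.252
grip_force: 78.2
```

>>> drive_tool(
  moves="0 0 -2 0 0 0 0; 0 0 -2 0 0 0 0; 0 0 0 0 0 0 0; 0 0 0 0 0 0 0",
)

```text
time: 27.48
position: [0.5774, -0.2757, 0.1514]
tcp_rot: [1.0, -0.0, -0.001, -0.0]
force: [6.6, -4.7, -10.3]
finger_gap: 0.254
grip_force: 79.5
```

>>> drive_tool(
  moves="0 0 -2 0 0 0 0; 0 0 -2 0 0 0 0; 0 0 0 0 0 0 0; 0 0 0 0 0 0 0",
)

```text
time: 27.98
position: [0.5773, -0.2756, 0.1516]
tcp_rot: [1.0, -0.001, -0.002, -0.001]
force: [12.9, -10.0, -24.8]
finger_gap: 0.25
grip_force: 80.1
```

A firm regrip stops at the same height, and 25 N against roughly 5 N of friction gives no motion, so the gate is at its upper stop. I'll relax while staying in slight tension, release and back away.

>>> drive_tool(
  moves="0 0 2 0 0 0 0; 0 0 2.5 0 0 0 0; 0 0 0 0 0 0 0; 0 0 0 0 0 0 0.9; 0 0 0 0 0 0 0.9; 0 0 0 0 0 0 0.9; 0 0 0 0 0 0 0.9; 0 0 0 0 0 0 0.9; 0 0 -15 0 0 0 0.9; 0 0 -35 0 0 0 0.9; 0 0 -35 0 0 0 0.9; 0 0 -35 0 0 0 0.9; 0 0 -15 0 0 0 0.9; 0 0 0 0 0 0 0.9; 0 0 0 0 0 0 0.9",
)

```text
time: 29.85
position: [0.577, -0.2753, 0.288]
tcp_rot: [1.0, 0.0, -0.0, -0.0]
force: [1.3, -0.9, -0.5]
finger_gap: 0.901
grip_force: 0.0
```

```bash
python3 st.py
python3 - <<'E'
from h import *
w=arm.camera("wrist");a=snap("side","s7");C=K("wrist")
w=w[140:225,225:295].astype(int)
m=((w[...,0]>w[...,1]+70)&(w[...,0]>w[...,2]+70)).astype(np.uint8)
k,l,st,c=cv2.connectedComponentsWithStats(m);i=1+st[1:,4].argmax();print(st[i],c[i]+[225,140])
for z in (.128,.174,.178):
    P=[[.577+.012*np.cos(t),-.2757+.012*np.sin(t),h] for t in np.linspace(0,6.28,40) for h in (z,z-.028)]
    p=proj("wrist",P,C);print(z,(p.min(0)+p.max(0))/2)
o=cv2.resize(a[120:220,190:290,::-1],None,fx=5,fy=5,interpolation=2);cv2.imwrite("pics/c7.png",o)
E
```

```text
[ 0.577  -0.2753  0.288 ] [ 1.344  -0.9331 -0.4625] [-0.0013 -0.0064  0.0214] 0.00026257432265904446 29.85
[ 23  33  24  23 420] [259.46666667 183.6547619 ]
0.128 [259.28970624 172.77697406]
0.174 [259.32997637 183.03451526]
0.178 [259.33413865 184.08886198]
```

```bash
python3 -c "
from bench import arm
print(arm.hand_in())"
```

```text
the job is handed in; nothing more can be done
None
```

The nozzle is on the collar, with the brass button through its wall hole and resisting an upward pull. It is released, the blast gate is pulled up to its stop, and the job is handed in at about 30 s. The camera puts the knob 46–50 mm up, so the stop rests on 25 N giving no further movement.

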